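# Pack the loose wall-light tile in the glue-up jig and hold it flush

### The arm

A 6-joint arm with a two-finger parallel gripper is mounted at the origin on the work surface. World frame = base frame: x ahead of the robot, y to its left, z up, the work surface at z = 0. Lengths are in m, angles in degrees, forces in N, time in s.
With the tool pointing down it reaches from about 0.375 to 0.9 m from the base axis. Payload 3.1 kg.
Tool frame: the origin (TCP) lies midway between the tips of the shut fingers; the grasp point (between the pads) lies 19 mm behind it; z points along the fingers, y is the line along which they close (so a half turn about z gives the same grasp; the last joint's range is limited). The gripper opens to 87 mm and grips with 3 to 60 N. Pads are 19 mm wide; open, the fingers measure 117 mm over their backs; the gripper's body (75 mm by 190 mm) begins 51 mm behind the grasp point.
Start: joints at [61.679, 30.224, 82.088, -0, 67.689, -10.227], TCP at [0.194, 0.594, 0.223] pointing down, gripper open.
Joint ranges: [-176.69, 176.69], [-43.24, 126.21], [12.49, 139.97], [-82, 262], [0, 151.66], [-163.58, 163.58]. Speed limits (degrees/s): [159.86, 159.86, 180, 180, 180, 180].

### API

Orientations are given as a 3x3 rotation matrix whose columns are the frame's x, y, z axes.
In Python, from rig import read_state, optics, bot gives the robot as it stands. The module is installed in compiled form; this text tells all that it offers.
- The arm moves only by the tool send_rows, never from a script. Its argument "commands" is a list of rows, each a list of 7 numbers: the turn, a rotation vector about the tool's x, y, z in units of 5 degrees (1.0 is 5 degrees), then the shift along the tool's x, y, z in units of 30 mm (1.0 is 30 mm), then the opening, from 0 (shut) to 1 (fully open). In form: [[rx, ry, rz, tx, ty, tz, gripper], ...]. A call has 1 to 20 rows; each row is the pose to reach, as a shift and turn from the pose commanded when the call began, along the tool's axes at that moment; what a row does not reach only later rows make up. A row lasts 1/12 s, in which the tool goes at most 41.7 mm and 7.16 degrees, less where a joint would pass 70% of its speed; a pose out of reach is approached as far as the arm can. A call with a gripper value outside its range is refused whole. The fingers move at their own pace and stop on an object; the grip force is fixed at half the most. Time passes only in rows, so rows that repeat a pose let the fingers close. It gives the time, the measured TCP pose, the force, the opening and the grip force at its end, in the units of the state.
- read_state(): the state, without advancing time (a new reading comes with each control period).
- optics.capture(name): name is "scene" or "top"; returns a dict with "image" (384x512x3 uint8, blue, green, red), "intrinsics" (3x3 intrinsics, pixels), "k1" (the pictures are not rectified: a ray, as slopes to the right and down, at radius r is drawn at 1 + k1 r^2 times it, then the intrinsics apply), "extrinsics" (4x4, takes a point from world to camera coordinates). Camera axes: x right, y down, z forward; pixel columns grow to the right and rows downward; lengths in m; the calibration is good to about 2 mm. A picture is of the moment at which its call begins. There is no depth.
- bot.hand_in(): hands the job in; it is judged then, once.
The state is a dict: "time_s": time; "joint_positions": joint angles; "qvel": joint speeds; "tau": joint torques, N m; "position": TCP position; "tcp_rot": TCP orientation; "force": force on the tool from outside, world axes, zero at the start; "moment": the same for the moment, N m; "opening": opening from 0.0 (shut) to 1.0 (fully open); "grasp_force": force on a finger pad.
Only numpy, scipy, OpenCV 4.12 (cv2) and the standard library are available. Lean on these libraries where they do the work, as an engineer would, in place of code of your own. Each camera call takes 0.05 s, during which the arm holds its last target. There are 200 camera calls.

### The job

Three wall-light tiles lie in the glue-up jig, each with a gap between it and the far fence; stand the wooden spacer upright on the jig's floor in the one gap that is wide enough for it, and let go of it. Then push that tile from its near edge towards the fence until tile, spacer and fence are tight together with no gap, and finish while still holding the tile pressed there with a firm but gentle push. Leave the other two tiles and everything else on the bench where they are.

Things in the scene. Friction and masses are not known exactly. Their poses are not given: they have to be found in the camera images.
- jig: Fixed jig, grey base, wooden bars; origin at bench level, x to its far fence, y left. Base x -95 to +85 mm, 276 mm wide; its top, the floor, at z = 10 mm. Fence bar over the full width, face at x = +57 mm, top z = 34 mm. Three bays centred at y = -84, 0, +84 mm, 76 mm wide between dividers (x -30 to +57 mm, tops z = 24 mm). Near side open: bare base in front of the tiles.
- fence_mid (a point): Middle of the jig fence's near face: 57 mm from the jig's origin along its x, 22 mm above the bench. Nothing moves here; the gaps are between this face and the tiles.
- tile_a: Loose plywood tile with a white disc on top, 80 mm deep (x) by 70 mm wide (y) by 24 mm thick, about 0.1 kg, lying flat in one of the jig's bays (which one varies), x towards the fence. Origin: middle of the lower edge of its near face; the far face is at x = +80 mm. At first the three near faces are in line at about x = -45 mm of the jig: its gap to the fence is about 22 mm.
- tile_b: Loose plywood tile with a white disc on top, 92 mm deep (x) by 70 mm wide (y) by 24 mm thick, about 0.1 kg, lying flat in one of the jig's bays (which one varies), x towards the fence. Origin: middle of the lower edge of its near face; the far face is at x = +92 mm. At first the three near faces are in line at about x = -45 mm of the jig: its gap to the fence is about 10 mm.
- tile_c: Loose plywood tile with a white disc on top, 96 mm deep (x) by 70 mm wide (y) by 24 mm thick, about 0.1 kg, lying flat in one of the jig's bays (which one varies), x towards the fence. Origin: middle of the lower edge of its near face; the far face is at x = +96 mm. At first the three near faces are in line at about x = -45 mm of the jig: its gap to the fence is about 6 mm.
- spacer: Dark wooden spacer, a plain upright block 14 mm thick (x) by 56 mm wide (y) by 60 mm tall, about 60 g, standing loose on the bench to the right of the jig. Origin: centre of its underside. When it stands on the jig floor it rises 36 mm above fence and tiles, where it can be gripped across its thickness.
- mug: Blue ceramic mug, 80 mm across, 90 mm tall; a bystander, to be left alone. Origin: centre of its underside.
- tape_roll: Black roll of tape lying flat, 84 mm across, 22 mm tall; a bystander, to be left alone. Origin: centre of its underside.
- screwdriver: Screwdriver, 170 mm long, lying; a bystander, to be left alone. Origin: at the tool's underside, z = 0, about the middle of its length.
- parts_tray: Black tray of small white connectors, 70 by 90 by 25 mm; a bystander, to be left alone. Origin: centre of its underside.
- clip_stand: Clip stand with a heavy iron base 75 by 55 mm, 170 mm tall; a bystander, to be left alone. Origin: centre of its underside.
- glue: White glue bottle, 38 mm across, 100 mm tall; a bystander, to be left alone. Origin: centre of its underside.
- brush: Brush, 170 mm long, lying; a bystander, to be left alone. Origin: at the tool's underside, z = 0, about the middle of its length.
Not all that is in view belongs to the job. What is meant by the spacer is not white or yellow, and is the larger of those in its own colour.

How it is judged:
By the outcome, as a careful person would: the job done as asked, in the order asked, and still so for the second after the job is handed in, while the arm keeps its last pose, push and grip.
It also fails if it takes over 54 s, if anything falls off the work surface, if the arm or the gripper's body presses on something with over 40 N, if the wrist force passes 120 N, or if a joint passes its speed limit or range.

## Working session

There is one attempt and no reset: what is moved stays moved. The work goes in short steps, Python scripts to look and compute and a tool call to move; the robot and the scene stay as the last step left them, time stands still between calls to the robot, and variables do not carry over. Pictures are saved under pics/ and viewed, at most 10 in all, crops included, and the job is handed in when it is done.

Besides the shell and the picture viewer there is one more tool, called after "Emit:" in YAML: its name, and indented under it one key for each argument. send_rows: Moves the arm, as the interface text tells. Its arguments: {"type":"object","properties":{"commands":{"type":"array","items":{"type":"array","items":{"type":"number"}}}},"required":["commands"]}

```bash
mkdir -p pics; cat > h.py <<'E'
import numpy as np, cv2
from rig import read_state, optics, bot
def cap(n,f=None):
    c=optics.capture(n)
    if f: cv2.imwrite('pics/'+f,c['image'])
    return c
def ray(c,u,v):
    K=c['intrinsics'];k=c['k1'];d=np.array([(u-K[0,2])/K[0,0],(v-K[1,2])/K[1,1]]);s=d.copy()
    for _ in range(30): s=d/(1+k*(s@s))
    E=c['extrinsics'];R=E[:3,:3];return -R.T@E[:3,3],R.T@np.array([s[0],s[1],1])
def w(c,u,v,z):
    o,d=ray(c,u,v);return o+d*(z-o[2])/d[2]
def px(c,P):
    E=c['extrinsics'];p=E[:3,:3]@np.array(P)+E[:3,3];s=p[:2]/p[2];s=s*(1+c['k1']*(s@s));K=c['intrinsics']
    return np.array([K[0,0]*s[0]+K[0,2],K[1,1]*s[1]+K[1,2]])
E
python3 - <<'E'
from h import *
for n in('scene','top'):
    c=cap(n); cv2.imwrite(f'pics/{n}0.png',cv2.resize(c['image'],(800,600),interpolation=cv2.INTER_CUBIC)); print(c['intrinsics'],c['k1'],c['extrinsics'])
print(read_state())
E
```

```text
[[364.0301378    0.         257.49282218]
 [  0.         364.0301378  192.37920056]
 [  0.           0.           1.        ]] 0.04020455638277145 [[ 0.76649054  0.6421704  -0.01046055 -0.4328365 ]
 [ 0.52399142 -0.63468499 -0.56798588 -0.31645381]
 [-0.37138288  0.42987456 -0.82297182  1.45016099]
 [ 0.          0.          0.          1.        ]]
[[481.57590658   0.         258.22035699]
 [  0.         481.57590658 193.66860592]
 [  0.           0.           1.        ]] -0.1586908088539059 [[-8.19277266e-03 -9.99966111e-01  8.09850135e-04 -3.47477061e-02]
 [-9.98048444e-01  8.12691892e-03 -6.19133056e-02  5.67281622e-01]
 [ 6.19046258e-02 -1.31551130e-03 -9.98081202e-01  1.76761489e+00]
 [ 0.00000000e+00  0.00000000e+00  0.00000000e+00  1.00000000e+00]]
{'time_s': 0.1, 'joint_positions': array([ 6.16788372e+01,  3.02731482e+01,  8.21490025e+01,  7.08655229e-04,
        6.76879242e+01, -1.02275851e+01]), 'qvel': array([-0.01446949,  0.0086743 , -0.16730968,  0.0408889 , -0.16269682,
       -0.09237475]), 'tau': array([-7.87905883e-04, -4.40985024e+01, -1.77149910e+01,  6.34404388e-02,
        5.34057396e-02, -4.33777336e-05]), 'position': array([0.19376462, 0.59352227, 0.22167498]), 'tcp_rot': array([[-9.50548925e-01,  3.10573488e-01, -9.21501030e-04],
       [ 3.10574655e-01,  9.50547496e-01, -1.68578088e-03],
       [ 3.52371648e-04, -1.88861207e-03, -9.99998154e-01]]), 'force': array([-0.69450029, -0.03996364,  0.09429464]), 'moment': array([-0.01643159,  0.01856772, -0.01487494]), 'grasp_force': 0.0, 'opening': 0.9997953997792668}
```

View pics/scene0.png

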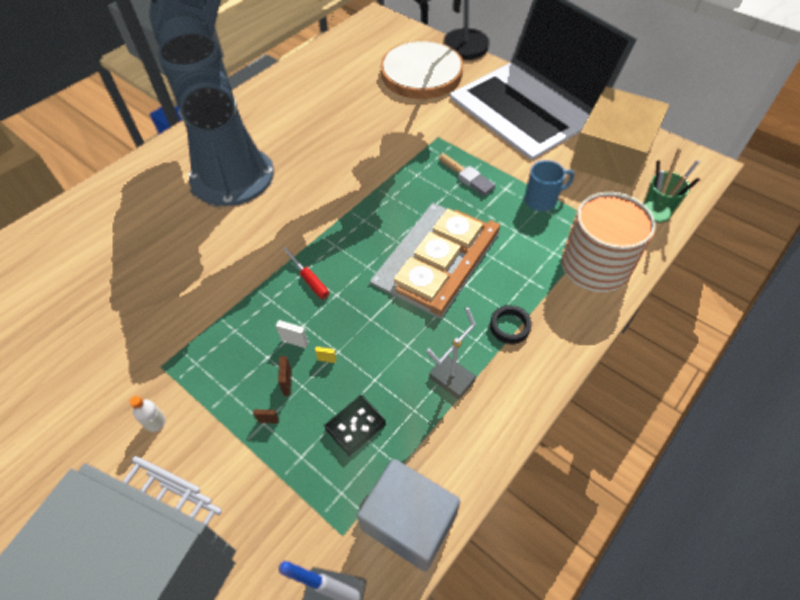

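View pics/top0.png

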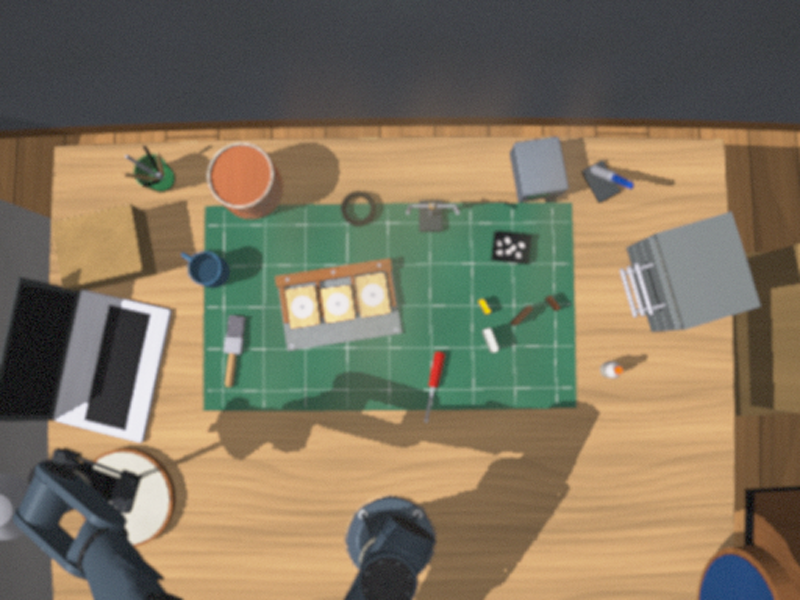

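The views show four block candidates (scene view, 800 px scale): white (291,333), yellow (325,354), large dark brown (285,376) and small dark brown (266,415). By the description the spacer is the large dark brown one, at top view (522,315). Next I'll check it and the jig in close crops.

```bash
python3 - <<'E'
from h import *
s=cap('scene')['image'];t=cap('top')['image']
def crop(im,x,y,w,h,f): return cv2.resize(im[y:y+h,x:x+w],None,fx=f,fy=f,interpolation=cv2.INTER_CUBIC)
# spacer: 400x300 each half; scene origin(150,200) ; top origin(295,175)
a=crop(s,150,210,50,75,8); b=crop(t,315,175,50,75,8)
cv2.imwrite('pics/sp.png',np.hstack([a,b]))
a=crop(t,170,160,96,72,8); cv2.imwrite('pics/jt.png',a)
a=crop(s,230,125,96,80,7.5); cv2.imwrite('pics/js.png',a)
E
```

```text
(no output)
```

View pics/sp.png

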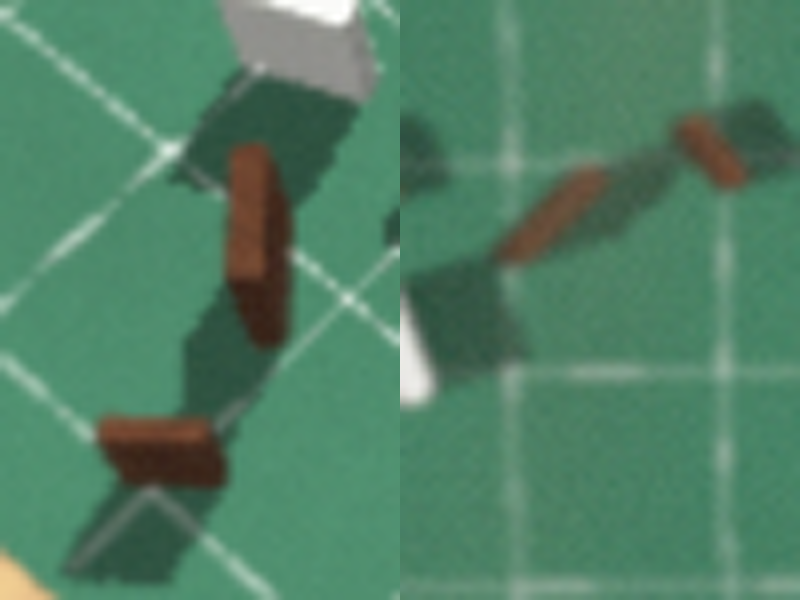

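View pics/jt.png

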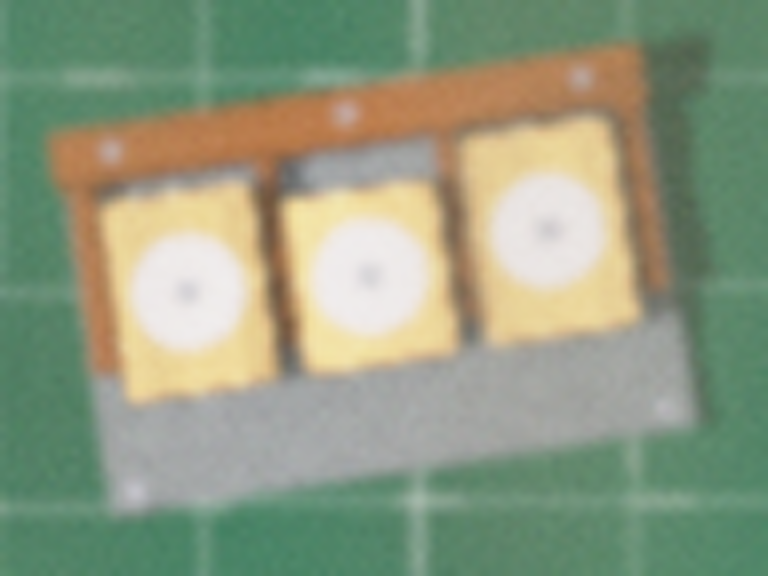

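View pics/js.png

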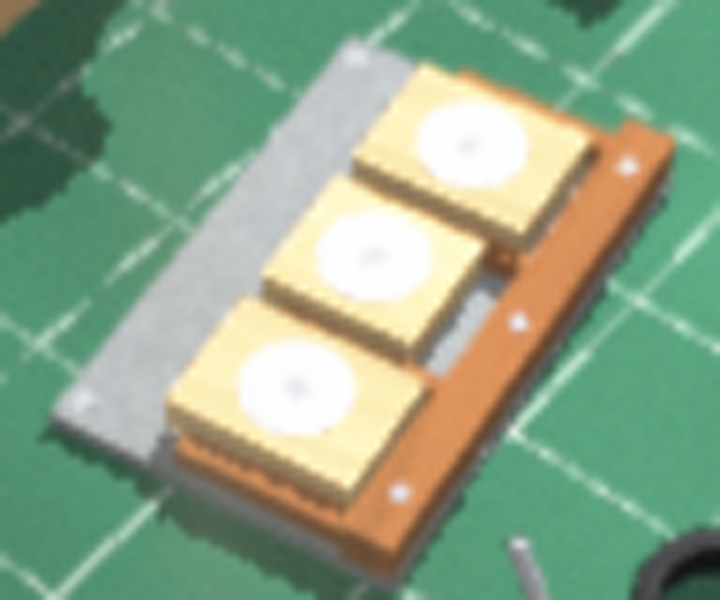

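Spacer confirmed: it is the tall brown block, with its top edge from (232,147) to (265,278) in the scene crop. The middle bay has the wide gap (jig crop about (365,165)), so tile_a is in the middle. Now I'll fit both poses.

```bash
cat > fit.py <<'E'
from h import *
from scipy.optimize import least_squares, minimize
def T(p,P): c,s=np.cos(p[2]),np.sin(p[2]);return [p[0]+c*P[0]-s*P[1],p[1]+s*P[0]+c*P[1],P[2]]
def spacer_fit(p0,z0=0,cams=('scene','top'),R=45):
    D=[]
    for n in cams:
        c=cap(n);im=c['image'].astype(float);B,G,Rr=im[...,0],im[...,1],im[...,2]
        m=((Rr>G*1.15)&(Rr<175)&(B<G)).astype(np.uint8)
        u,v=px(c,[p0[0],p0[1],z0+.03]).astype(int)
        _,lab,st,ce=cv2.connectedComponentsWithStats(m)
        k=1+np.argmin(np.hypot(*(ce[1:]-[u,v]).T)+1e3*(st[1:,4]<25)); D.append((c,(lab==k).astype(np.float32)));print(n,st[k],ce[k])
    def cost(p):
        J=0
        for c,m in D:
            q=np.array([px(c,T(p,(x,y,z0+z))) for x in(-.007,.007) for y in(-.028,.028) for z in(0,.06)])
            u0,v0=(q.min(0)-30).astype(int); S=8
            h=cv2.convexHull(((q-[u0,v0]+.5)*S).astype(np.float32)).astype(np.int32)
            a=np.zeros((110*S,110*S),np.uint8);cv2.fillConvexPoly(a,h,1)
            a=cv2.resize(a.astype(np.float32),(110,110),interpolation=cv2.INTER_AREA)
            J+=np.abs(a-m[v0:v0+110,u0:u0+110]).sum()
        return J
    best=min((minimize(cost,[p0[0],p0[1],y],method='Nelder-Mead',options=dict(initial_simplex=[[p0[0],p0[1],y],[p0[0]+.01,p0[1],y],[p0[0],p0[1]+.01,y],[p0[0],p0[1],y+.2]])) for y in p0[2]),key=lambda r:r.fun)
    return best.x,best.fun,[m.sum() for _,m in D]
E
python3 - <<'E'
from fit import *
t=cap('top');s=cap('scene')
cv=lambda x0,y0,f,a:(x0+(a[0]+.5)/f-.5,y0+(a[1]+.5)/f-.5)
L=[((50,133),(.085,.138,.034)),((637,45),(.085,-.138,.034)),((113,515),(-.095,.138,.01)),((697,425),(-.095,-.138,.01))]
S=[((355,38),(-.095,.138,.01)),((52,415),(-.095,-.138,.01)),((675,140),(.085,.138,.034)),((395,552),(.085,-.138,.034))]
O=[(t,cv(170,160,8,a),P) for a,P in L]
Q=[(s,cv(230,125,7.5,a),P) for a,P in S]
for o in(O,Q,O+Q):
    f=lambda p:np.concatenate([px(c,T(p,P))-a for c,a,P in o])
    r=least_squares(f,[.5,.1,0]);print(r.x,np.degrees(r.x[2]),r.fun.round(1))
g=w(t,315+(555-400)/8,175+215/8,.06);print(g)
for cm in(('scene','top'),('scene',),('top',)):
    x,fn,a=spacer_fit([g[0],g[1],np.radians([0,45,90,135])],cams=cm);print(x,np.degrees(x[2]),fn,a)
E
```

```text
[0.5694965  0.1167302  0.14403667] 8.252693160917739 [-0.2 -0.2  0.2 -0.5 -0.1  0.3  0.1  0.4]
[0.56862543 0.12010239 0.14784401] 8.470837762470644 [-0.6 -0.2 -0.4 -0.2  0.7  0.1  0.2  0.2]
[0.56927501 0.11821984 0.1459047 ] 8.359723308609325 [-0.6 -0.  -0.3 -0.5 -0.5  0.4 -0.3  0.4 -0.7  0.1 -0.6  0.1  0.6  0.6
 -0.1  0.7]
[ 0.5322513  -0.31551945  0.06      ]
scene [178 228   8  25 149] [181.87248322 239.7114094 ]
top [328 197  12  10  40] [333.9 201.5]
[ 0.53208472 -0.31213857  0.82495819] 47.26662273822345 87.171875 [np.float32(149.0), np.float32(40.0)]
scene [179 228   7  25 146] [181.8630137  239.79452055]
[ 0.53127531 -0.31219729  0.85575276] 49.03102125266334 38.515625 [np.float32(146.0)]
top [328 196  12  11  40] [333.825 201.525]
[ 0.53425676 -0.3161474   0.60373628] 34.59154051032266 41.953125 [np.float32(40.0)]
```

```bash
python3 - <<'E'
from fit import *
t=cap('top');s=cap('scene')
cv=lambda x0,y0,f,a:(x0+(a[0]+.5)/f-.5,y0+(a[1]+.5)/f-.5)
h=.007;k=.028;H=.06
S=[((231,145),(-h,k,H)),((268,145),(h,k,H)),((266,279),(h,-k,H)),((227,276),(-h,-k,H)),((287,347),(h,-k,0)),((252,347),(-h,-k,0)),((291,205),(h,k,0))]
L=[((180,168),(h,-k,H)),((208,174),(-h,-k,H)),((97,252),(h,k,H)),((122,267),(-h,k,H))]
Q=[(s,cv(150,210,8,a),P) for a,P in S];O=[(t,cv(315,175,8,a),P) for a,P in L]
for o in(O,Q,O+Q):
    f=lambda p:np.concatenate([px(c,T(p,P))-a for c,a,P in o])
    r=least_squares(f,[.532,-.313,.8]);print(r.x,np.degrees(r.x[2]),r.fun.round(1))
E
```

```text
[ 0.53377911 -0.3124919   0.8127112 ] 46.56492189433809 [ 0.2 -1.  -0.5  0.8  0.3 -0.3 -0.   0.5]
[ 0.53189033 -0.31214921  0.78795857] 45.146700657628486 [-0.2 -0.4 -0.1 -0.8 -0.4 -0.6 -0.4  0.2  0.5 -0.1  0.2  0.3  0.4  1.2]
[ 0.53250142 -0.31230614  0.79405023] 45.49572702870255 [ 0.3 -0.6 -0.4  1.3  0.1 -0.  -0.2  0.8 -0.2 -0.2 -0.1 -0.6 -0.2 -0.4
 -0.2  0.4  0.7  0.1  0.4  0.5  0.5  1.3]
```

```bash
cat > mv.py <<'E'
from h import *
J=np.array([.5693,.1180]);JY=np.radians(8.36)
def jw(x,y,z): c,s=np.cos(JY),np.sin(JY);return np.array([J[0]+c*x-s*y,J[1]+s*x+c*y,z])
def to(P,yaw):
    s=read_state();R=s['tcp_rot'];d=R.T@(np.array(P)-s['position'])/.03
    y=np.degrees(np.arctan2(R[1,1],R[0,1]));r=(y-yaw+180)%360-180
    print('t',s['time_s'],'yaw',y.round(2),'rz',(r/5).round(2),'shift',d.round(3),'rows',(np.linalg.norm(d)*.03/.0417).round(1))
E
python3 - <<'E'
from mv import *
to([.5325,-.3123,.16],45.5); c=cap('top'); print('clip',w(c,432/1.5625,215/1.5625,.0),'gap',jw(.046,0,.04))
E
```

```text
t 0.6 yaw 71.91 rz 5.28 shift [-20.106 -25.215   2.084] rows 23.3
clip [ 0.77985122 -0.11016322  0.        ] gap [0.61481121 0.12468805 0.04      ]
```

Emit:
send_rows:
  commands:
    - [0,0,2,-10,-12.6,0,1]
    - [0,0,5.28,-20.1,-25.2,0,1]
    - [0,0,5.28,-20.1,-25.2,0,1]
    - [0,0,5.28,-20.1,-25.2,0,1]
    - [0,0,5.28,-20.1,-25.2,0,1]
    - [0,0,5.28,-20.1,-25.2,0,1]
    - [0,0,5.28,-20.1,-25.2,0,1]
    - [0,0,5.28,-20.1,-25.2,0,1]
    - [0,0,5.28,-20.1,-25.2,0,1]
    - [0,0,5.28,-20.1,-25.2,0,1]
    - [0,0,5.28,-20.1,-25.2,0,1]
    - [0,0,5.28,-20.1,-25.2,0,1]
    - [0,0,5.28,-20.1,-25.2,0,1]
    - [0,0,5.28,-20.1,-25.2,0,1]
    - [0,0,5.28,-20.1,-25.2,0,1]
    - [0,0,5.28,-20.1,-25.2,0,1]
    - [0,0,5.28,-20.1,-25.2,0,1]
    - [0,0,5.28,-20.1,-25.2,0,1]
    - [0,0,5.28,-20.1,-25.2,0,1]
    - [0,0,5.28,-20.1,-25.2,0,1]

```text
time_s: 2.32
position: [0.486, -0.1889, 0.2228]
tcp_rot: [[-0.713, 0.701, 0.001], [0.701, 0.713, -0.0], [-0.0, 0.0, -1.0]]
force: [0.9, 0.2, -0.0]
opening: 0.999
grasp_force: 0.0
```

```bash
python3 - <<'E'
from mv import *
to([.5325,-.3123,.12],45.5)
E
```

```text
t 2.3167 yaw 45.46 rz -0.01 shift [-3.989 -1.847  3.427] rows 4.0
```

Emit:
send_rows:
  commands:
    - [0,0,0,-4,-1.85,2,1]
    - [0,0,0,-4,-1.85,2,1]
    - [0,0,0,-4,-1.85,2,1]
    - [0,0,0,-4,-1.85,2,1]
    - [0,0,0,-4,-1.85,3.4,1]
    - [0,0,0,-4,-1.85,3.4,1]
    - [0,0,0,-4,-1.85,3.4,1]
    - [0,0,0,-4,-1.85,3.4,1]
    - [0,0,0,-4,-1.85,3.4,1]

```text
time_s: 3.07
position: [0.5334, -0.3104, 0.1229]
tcp_rot: [[-0.714, 0.7, 0.003], [0.7, 0.714, -0.002], [-0.004, 0.0, -1.0]]
force: [-0.7, 0.5, 0.3]
opening: 0.999
grasp_force: 0.0
```

```bash
python3 - <<'E'
from mv import *
to([.5325,-.3123,.032],45.5)
s=cap('scene')['image'];t=cap('top')['image']
f=lambda im,x,y:cv2.resize(im[y:y+75,x:x+50],None,fx=8,fy=8,interpolation=cv2.INTER_CUBIC)
cv2.imwrite('pics/pre.png',np.hstack([f(s,155,205),f(t,310,165)]))
E
```

```text
t 3.0667 yaw 45.56 rz 0.01 shift [-0.011 -0.067  3.029] rows 2.2
```

View pics/pre.png

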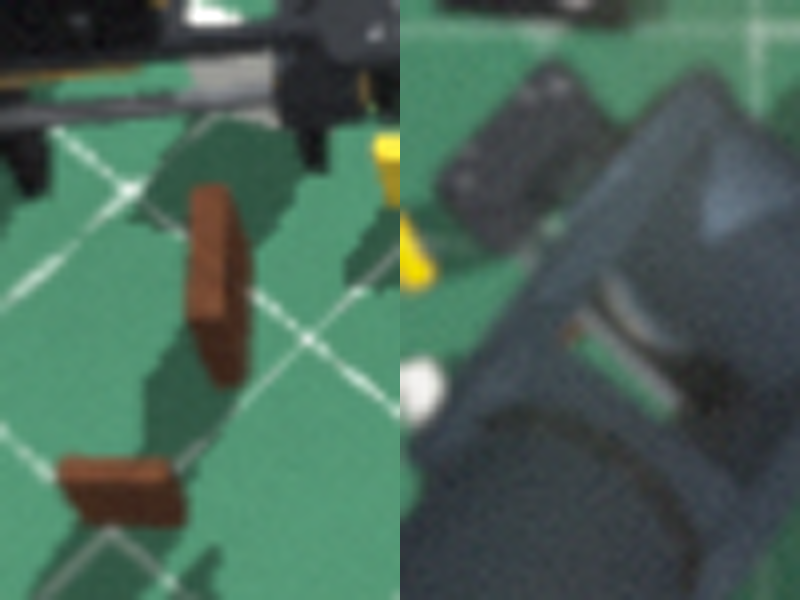

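The pre-grasp picture shows the fingertips at about (30,195) and (315,165), straddling the spacer top at (207,250), clear of the yellow, white and small brown blocks. I'll go down and close.

Emit:
send_rows:
  commands:
    - [0,0,0,0,-0.07,1,1]
    - [0,0,0,0,-0.07,2,1]
    - [0,0,0,0,-0.07,2.6,1]
    - [0,0,0,0,-0.07,3.02,1]
    - [0,0,0,0,-0.07,3.02,1]
    - [0,0,0,0,-0.07,3.02,0.5]
    - [0,0,0,0,-0.07,3.02,0]
    - [0,0,0,0,-0.07,3.02,0]
    - [0,0,0,0,-0.07,3.02,0]
    - [0,0,0,0,-0.07,3.02,0]
    - [0,0,0,0,-0.07,3.02,0]
    - [0,0,0,0,-0.07,3.02,0]
    - [0,0,0,0,-0.07,3.02,0]
    - [0,0,0,0,-0.07,3.02,0]
    - [0,0,0,0,-0.07,3.02,0]
    - [0,0,0,0,-0.07,3.02,0]

```text
time_s: 4.5
position: [0.5308, -0.3117, 0.0299]
tcp_rot: [[-0.713, 0.701, -0.0], [0.701, 0.713, 0.0], [0.0, -0.0, -1.0]]
force: [-0.8, 0.1, 0.4]
opening: 0.246
grasp_force: 0.0
```

Emit:
send_rows:
  commands:
    - [0,0,0,0,0,0,0]
    - [0,0,0,0,0,0,0]
    - [0,0,0,0,0,0,0]
    - [0,0,0,0,0,0,0]
    - [0,0,0,0,0,0,0]
    - [0,0,0,0,0,0,0]

```text
time_s: 5.0
position: [0.5309, -0.3117, 0.0299]
tcp_rot: [[-0.713, 0.701, -0.0], [0.701, 0.713, 0.0], [0.0, -0.0, -1.0]]
force: [-0.0, -0.8, -0.6]
opening: 0.162
grasp_force: 30.0
```

Emit:
send_rows:
  commands:
    - [0,0,0,0,0,-1,0]
    - [0,0,0,0,0,-2,0]
    - [0,0,0,0,0,-3.3,0]
    - [0,0,0,0,0,-4.6,0]
    - [0,0,0,0,0,-5.5,0]
    - [0,0,0,0,0,-5.5,0]

```text
time_s: 5.5
position: [0.5342, -0.3144, 0.202]
tcp_rot: [[-0.713, 0.701, 0.01], [0.701, 0.714, -0.009], [-0.014, 0.001, -1.0]]
force: [0.4, -0.9, 0.3]
opening: 0.158
grasp_force: 30.0
```

```bash
python3 - <<'E'
from mv import *
to(jw(.046,0,.195),8.36)
E
```

```text
t 5.5 yaw 45.52 rz 7.43 shift [ 8.342 12.326  0.131] rows 10.7
```

Emit:
send_rows:
  commands:
    - [0,0,1.5,4.1,6.15,0,0]
    - [0,0,3,8.2,12.33,0,0]
    - [0,0,4.5,8.2,12.33,0,0]
    - [0,0,6,8.2,12.33,0,0]
    - [0,0,7.43,8.2,12.33,0,0]
    - [0,0,7.43,8.2,12.33,0,0]
    - [0,0,7.43,8.2,12.33,0,0]
    - [0,0,7.43,8.2,12.33,0,0]
    - [0,0,7.43,8.2,12.33,0,0]
    - [0,0,7.43,8.2,12.33,0,0]
    - [0,0,7.43,8.2,12.33,0,0]
    - [0,0,7.43,8.2,12.33,0,0]
    - [0,0,7.43,8.2,12.33,0,0]
    - [0,0,7.43,8.2,12.33,0,0]
    - [0,0,7.43,8.2,12.33,0,0]
    - [0,0,7.43,8.2,12.33,0,0]

```text
time_s: 6.83
position: [0.6144, 0.1229, 0.1947]
tcp_rot: [[-0.143, 0.99, -0.001], [0.99, 0.143, -0.0], [-0.0, -0.001, -1.0]]
force: [-0.4, 0.3, 0.3]
opening: 0.16
grasp_force: 30.0
```

```bash
python3 - <<'E'
from mv import *
to(jw(.046,0,.085),8.36)
E
```

```text
t 6.8333 yaw 8.23 rz -0.03 shift [0.059 0.023 3.657] rows 2.6
```

Emit:
send_rows:
  commands:
    - [0,0,0,0.06,0.02,1,0]
    - [0,0,0,0.06,0.02,2,0]
    - [0,0,0,0.06,0.02,3,0]
    - [0,0,0,0.06,0.02,3.65,0]
    - [0,0,0,0.06,0.02,3.65,0]
    - [0,0,0,0.06,0.02,3.65,0]
    - [0,0,0,0.06,0.02,3.65,0]
    - [0,0,0,0.06,0.02,3.65,0]

```text
time_s: 7.5
position: [0.6166, 0.1259, 0.0875]
tcp_rot: [[-0.145, 0.989, 0.004], [0.989, 0.145, 0.0], [-0.0, 0.004, -1.0]]
force: [-0.0, -0.3, -1.1]
opening: 0.161
grasp_force: 30.0
```

```bash
python3 - <<'E'
from mv import *
to(jw(.046,0,.041),8.36)
c=cap('scene');s=c['image'];p=read_state()['position']
x0,y0=240,125
im=cv2.resize(s[y0:y0+75,x0:x0+85],None,fx=8,fy=8,interpolation=cv2.INTER_CUBIC)
f=lambda P:((px(c,P)-[x0,y0]+.5)*8-.5).round().tolist()
print('pred spacer bottom corners if centred at TCP')
cs,sn=np.cos(JY),np.sin(JY)
for a in(-.007,.007):
  for b in(-.028,.028):
    for z in (0,.06): print(a,b,z,f([p[0]+cs*a-sn*b,p[1]+sn*a+cs*b,p[2]-.030+z]))
for x,y,z in((.035,.035,.034),(.035,-.035,.034),(.057,.038,.034),(.057,-.038,.034)):print('jig',x,y,f(jw(x,y,z)))
cv2.imwrite('pics/hang.png',im)
E
```

```text
t 7.5 yaw 8.31 rz -0.01 shift [-0.031 -0.072  1.549] rows 1.1
pred spacer bottom corners if centred at TCP
-0.007 -0.028 0 [382.0, 329.0]
-0.007 -0.028 0.06 [390.0, 234.0]
-0.007 0.028 0 [445.0, 241.0]
-0.007 0.028 0.06 [456.0, 145.0]
0.007 -0.028 0 [411.0, 342.0]
0.007 -0.028 0.06 [421.0, 248.0]
0.007 0.028 0 [474.0, 254.0]
0.007 0.028 0.06 [487.0, 158.0]
jig 0.035 0.035 [436.0, 262.0]
jig 0.035 -0.035 [357.0, 371.0]
jig 0.057 0.038 [484.0, 277.0]
jig 0.057 -0.038 [399.0, 397.0]
```

View pics/hang.png

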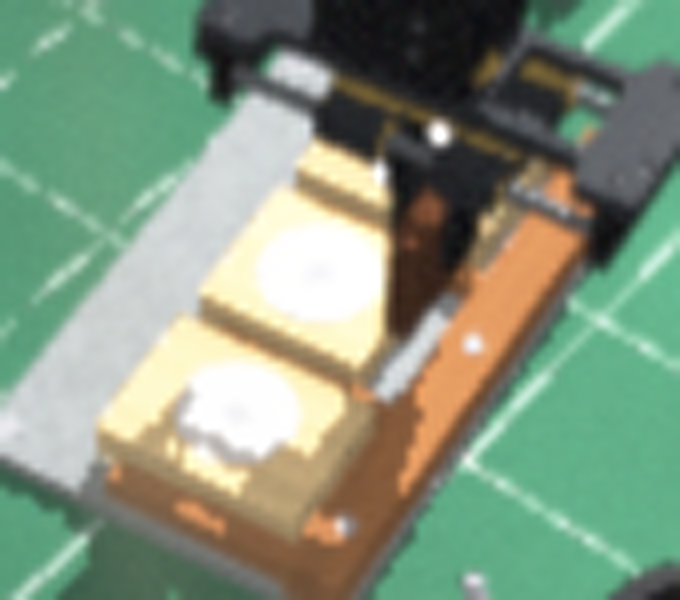

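The hanging spacer's bottom corners, at about (390,328) and (410,342), match the prediction. The gap's edges, tile corner (360,372) and fence edge through (400,397) and (455,318), match the jig fit. I'll lower it in stages.

Emit:
send_rows:
  commands:
    - [0,0,0,0,0,0,0]
    - [0,0,0,0,0,0,0]
    - [0,0,0,0,0,0.3,0]
    - [0,0,0,0,0,0.6,0]
    - [0,0,0,0,0,0.9,0]
    - [0,0,0,0,0,1.1,0]
    - [0,0,0,0,0,1.25,0]
    - [0,0,0,0,0,1.25,0]
    - [0,0,0,0,0,1.25,0]
    - [0,0,0,0,0,1.25,0]

```text
time_s: 8.38
position: [0.6152, 0.1264, 0.048]
tcp_rot: [[-0.145, 0.989, 0.0], [0.989, 0.145, 0.0], [-0.0, 0.0, -1.0]]
force: [0.2, 0.1, -0.4]
opening: 0.155
grasp_force: 30.0
```

```bash
python3 - <<'E'
from mv import *
to(jw(.046,0,.040),8.36);print(read_state()['force'])
E
```

```text
t 8.3833 yaw 8.35 rz -0.0 shift [-0.054 -0.022  0.266] rows 0.2
[ 0.21494987  0.0537366  -0.4109033 ]
```

No contact so far, and the spacer is inside the gap. Now the last 8 mm.

Emit:
send_rows:
  commands:
    - [0,0,0,-0.03,0,0.1,0]
    - [0,0,0,-0.05,0,0.18,0]
    - [0,0,0,-0.05,0,0.23,0]
    - [0,0,0,-0.05,0,0.26,0]
    - [0,0,0,-0.05,0,0.26,0]
    - [0,0,0,-0.05,0,0.26,0]

```text
time_s: 8.88
position: [0.6152, 0.1249, 0.0402]
tcp_rot: [[-0.145, 0.989, 0.0], [0.989, 0.145, -0.0], [-0.0, 0.0, -1.0]]
force: [0.8, -0.8, 0.1]
opening: 0.158
grasp_force: 30.0
```

Emit:
send_rows:
  commands:
    - [0,0,0,0,0,0.02,0]
    - [0,0,0,0,0,0.04,0]
    - [0,0,0,0,0,0.04,0]
    - [0,0,0,0,0,0.04,0]

```text
time_s: 9.22
position: [0.6153, 0.1249, 0.0398]
tcp_rot: [[-0.145, 0.989, 0.001], [0.989, 0.145, -0.0], [-0.0, 0.0, -1.0]]
force: [-0.7, -0.7, 6.0]
opening: 0.161
grasp_force: 30.0
```

The force rises to 6 N, so it is on the floor. Releasing.

Emit:
send_rows:
  commands:
    - [0,0,0,0,0,0,0.2]
    - [0,0,0,0,0,0,0.3]
    - [0,0,0,0,0,0,0.4]
    - [0,0,0,0,0,0,0.5]
    - [0,0,0,0,0,0,0.5]
    - [0,0,0,0,0,0,0.5]
    - [0,0,0,0,0,0,0.5]
    - [0,0,0,0,0,0,0.5]
    - [0,0,0,0,0,-0.5,0.5]
    - [0,0,0,0,0,-1.2,0.5]
    - [0,0,0,0,0,-2.2,0.5]
    - [0,0,0,0,0,-3.2,0.5]
    - [0,0,0,0,0,-4,0.5]
    - [0,0,0,0,0,-4,0]
    - [0,0,0,0,0,-4,0]
    - [0,0,0,0,0,-4,0]

```text
time_s: 10.55
position: [0.6144, 0.1249, 0.1583]
tcp_rot: [[-0.145, 0.989, -0.001], [0.989, 0.145, -0.0], [0.0, -0.001, -1.0]]
force: [-1.0, 0.3, -1.8]
opening: 0.353
grasp_force: 0.0
```

```bash
python3 - <<'E'
from mv import *
to(jw(-.075,0,.16),98.36)
c=cap('scene');s=c['image']
x0,y0=240,125
f=lambda P:((px(c,P)-[x0,y0]+.5)*8-.5).round().tolist()
for a in(-.007,.007):
  for b in(-.028,.028): print(a,b,f(jw(.046+a,b,.07)))
cv2.imwrite('pics/rel.png',cv2.resize(s[y0:y0+75,x0:x0+85],None,fx=8,fy=8,interpolation=cv2.INTER_CUBIC))
E
```

```text
t 10.55 yaw 8.36 rz -18.0 shift [-0.008 -4.021 -0.05 ] rows 2.9
-0.007 -0.028 [378.0, 310.0]
-0.007 0.028 [442.0, 221.0]
0.007 -0.028 [408.0, 323.0]
0.007 0.028 [472.0, 234.0]
```

View pics/rel.png

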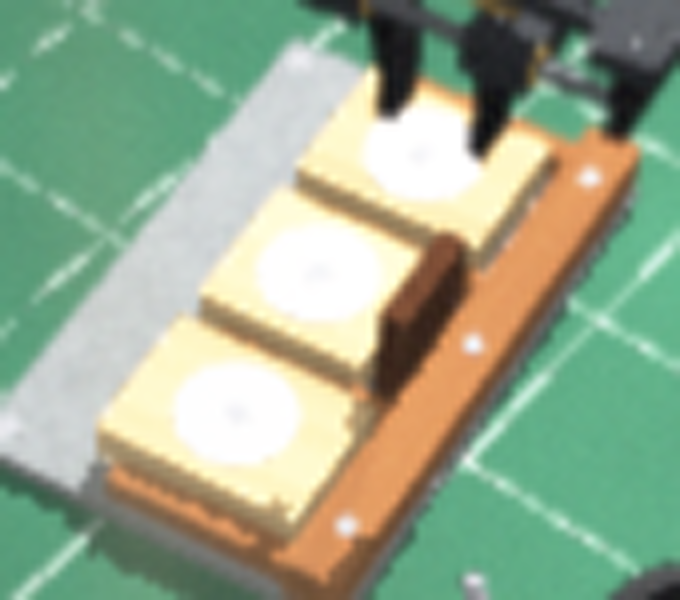

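The spacer stands upright in the middle gap, its top from about (390,310) to (460,240), as predicted. Next I'll go behind the tile with the gripper turned and shut.

Emit:
send_rows:
  commands:
    - [0,0,-1.4,0,-1,0,0]
    - [0,0,-2.8,0,-2,0,0]
    - [0,0,-4.2,0,-3,0,0]
    - [0,0,-5.6,0,-4.02,0,0]
    - [0,0,-7,0,-4.02,0,0]
    - [0,0,-8.4,0,-4.02,0,0]
    - [0,0,-9.8,0,-4.02,0,0]
    - [0,0,-11.2,0,-4.02,0,0]
    - [0,0,-12.6,0,-4.02,0,0]
    - [0,0,-14,0,-4.02,0,0]
    - [0,0,-15.4,0,-4.02,0,0]
    - [0,0,-16.8,0,-4.02,0,0]
    - [0,0,-18,0,-4.02,0,0]
    - [0,0,-18,0,-4.02,0,0]
    - [0,0,-18,0,-4.02,0,0]
    - [0,0,-18,0,-4.02,0,0]
    - [0,0,-18,0,-4.02,0,0]
    - [0,0,-18,0,-4.02,0,0]

```text
time_s: 12.1
position: [0.4957, 0.1074, 0.1587]
tcp_rot: [[-0.99, -0.144, -0.001], [-0.144, 0.99, -0.0], [0.001, 0.0, -1.0]]
force: [0.6, -0.7, 0.3]
opening: 0.006
grasp_force: 0.0
```

```bash
python3 - <<'E'
from mv import *
to(jw(-.075,0,.020),98.36);print(read_state()['opening'])
E
```

```text
t 12.1 yaw 98.3 rz -0.01 shift [ 0.02  -0.006  4.624] rows 3.3
0.005754377667838902
```

Emit:
send_rows:
  commands:
    - [0,0,0,0,0,1,0]
    - [0,0,0,0,0,2,0]
    - [0,0,0,0,0,3,0]
    - [0,0,0,0,0,3.8,0]
    - [0,0,0,0,0,4.3,0]
    - [0,0,0,0,0,4.6,0]
    - [0,0,0,0,0,4.6,0]
    - [0,0,0,0,0,4.6,0]
    - [0,0,0,0,0,4.6,0]
    - [0,0,0,0,0,4.6,0]

```text
time_s: 12.93
position: [0.4968, 0.1074, 0.0221]
tcp_rot: [[-0.989, -0.145, 0.003], [-0.145, 0.989, -0.0], [-0.003, -0.0, -1.0]]
force: [0.2, -1.1, -0.1]
opening: 0.003
grasp_force: 0.0
```

```bash
python3 - <<'E'
from mv import *
to(jw(-.045-.010,0,.020),98.36)
E
```

```text
t 12.9333 yaw 98.35 rz -0.0 shift [-0.608 -0.001  0.072] rows 0.4
```

Emit:
send_rows:
  commands:
    - [0,0,0,-0.2,0,0,0]
    - [0,0,0,-0.4,0,0,0]
    - [0,0,0,-0.5,0,0,0]
    - [0,0,0,-0.55,0,0,0]
    - [0,0,0,-0.6,0,0,0]
    - [0,0,0,-0.63,0,0,0]
    - [0,0,0,-0.66,0,0,0]
    - [0,0,0,-0.69,0,0,0]
    - [0,0,0,-0.72,0,0,0]
    - [0,0,0,-0.75,0,0,0]
    - [0,0,0,-0.78,0,0,0]
    - [0,0,0,-0.8,0,0,0]
    - [0,0,0,-0.8,0,0,0]
    - [0,0,0,-0.8,0,0,0]

```text
time_s: 14.1
position: [0.5198, 0.1109, 0.021]
tcp_rot: [[-0.989, -0.145, 0.0], [-0.145, 0.989, -0.0], [-0.0, -0.0, -1.0]]
force: [-1.1, 0.1, -0.7]
opening: 0.001
grasp_force: 0.1
```

```bash
python3 - <<'E'
from mv import *
to(jw(-.037-.0095,0,.020),98.36);print(read_state()['force'])
E
```

```text
t 14.1 yaw 98.36 rz -0.0 shift [-0.116 -0.004  0.032] rows 0.1
[-1.08586934  0.07122316 -0.69036858]
```

Emit:
send_rows:
  commands:
    - [0,0,0,-0.02,0,0,0]
    - [0,0,0,-0.04,0,0,0]
    - [0,0,0,-0.06,0,0,0]
    - [0,0,0,-0.08,0,0,0]
    - [0,0,0,-0.1,0,0,0]
    - [0,0,0,-0.12,0,0,0]
    - [0,0,0,-0.12,0,0,0]
    - [0,0,0,-0.12,0,0,0]

```text
time_s: 14.77
position: [0.5215, 0.1112, 0.0208]
tcp_rot: [[-0.989, -0.146, -0.003], [-0.146, 0.989, -0.0], [0.003, 0.0, -1.0]]
force: [-5.8, -1.5, 3.1]
opening: -0.0
grasp_force: 2.6
```

```bash
python3 - <<'E'
from mv import *
to(jw(-.037-.0095,0,.020),98.36)
c=cap('scene');s=c['image']
cv2.imwrite('pics/push.png',cv2.resize(s[135:190,245:315],None,fx=10,fy=10,interpolation=cv2.INTER_CUBIC))
print(read_state()['force'])
E
```

```text
t 14.7667 yaw 98.37 rz 0.0 shift [-0.06  -0.008  0.028] rows 0.0
[-4.21356011 -1.3460576   3.52120202]
```

View pics/push.png

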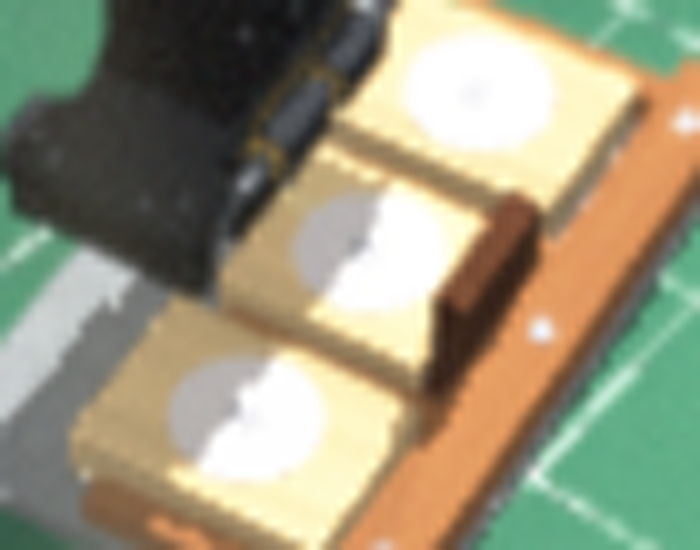

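Emit:
send_rows:
  commands:
    - [0,0,0,-0.02,0,0,0]
    - [0,0,0,-0.04,0,0,0]
    - [0,0,0,-0.06,0,0,0]
    - [0,0,0,-0.06,0,0,0]
    - [0,0,0,-0.06,0,0,0]
    - [0,0,0,-0.06,0,0,0]

```text
time_s: 15.32
position: [0.5215, 0.1113, 0.0207]
tcp_rot: [[-0.989, -0.146, -0.007], [-0.146, 0.989, -0.001], [0.007, 0.0, -1.0]]
force: [-6.8, -3.0, 5.2]
opening: 0.002
grasp_force: 3.8
```

```bash
python3 - <<'E'
from mv import *
s=read_state();print(s['position'],s['force'])
c=cap('scene');cv2.imwrite('pics/p2_raw.png',c['image'])
# project points for checks
for n,P in {'disc?':jw(-.045+.04,0,.034),'disc+8':jw(-.037+.04,0,.034),'sp-7':jw(.039,-.028,.07),'sp tight':jw(.043,-.028,.07),'sp tight+':jw(.043,.028,.07)}.items(): print(n,px(c,P))
# scan line intensity along jig x, y=0.02 (sunlit) on top of tile height .034 from x=.0 to .085
im=c['image'].astype(float)
for y in(-.033,-.031):
  print(y,[(x,cv2.getRectSubPix(c['image'],(1,1),tuple(px(c,jw(x/1000,y,.034)).astype(float).tolist())).ravel().tolist()) for x in range(24,64,2)])
E
```

```text
[0.52150378 0.11130522 0.02069728] [-6.78244054 -3.02801978  5.1699222 ]
disc? [279.03012824 159.36736303]
disc+8 [281.04064101 160.28815392]
sp-7 [286.80989698 163.26006889]
sp tight [287.8693587  163.74538032]
sp tight+ [295.89523934 152.69776554]
-0.033 [(24, [146, 198, 219]), (26, [149, 200, 219]), (28, [141, 189, 211]), (30, [138, 187, 212]), (32, [147, 200, 222]), (34, [151, 201, 220]), (36, [148, 194, 214]), (38, [141, 189, 213]), (40, [141, 192, 218]), (42, [121, 165, 189]), (44, [85, 116, 139]), (46, [58, 79, 99]), (48, [40, 53, 72]), (50, [32, 43, 63]), (52, [30, 41, 64]), (54, [34, 49, 76]), (56, [42, 63, 98]), (58, [61, 94, 142]), (60, [82, 128, 192]), (62, [93, 148, 219])]
-0.031 [(24, [175, 231, 246]), (26, [178, 234, 248]), (28, [170, 222, 238]), (30, [168, 220, 236]), (32, [174, 230, 246]), (34, [185, 237, 249]), (36, [186, 230, 241]), (38, [170, 219, 236]), (40, [160, 215, 236]), (42, [120, 163, 188]), (44, [81, 111, 135]), (46, [53, 73, 93]), (48, [35, 47, 66]), (50, [32, 42, 62]), (52, [30, 41, 64]), (54, [34, 49, 76]), (56, [44, 67, 101]), (58, [62, 96, 143]), (60, [80, 125, 186]), (62, [93, 148, 218])]
```

The tile's far edge reads at jig x≈43 mm and the fence edge at 57, so they are tight. The tile doesn't move as the force rises. I'll firm the push up a little and let it settle.

Emit:
send_rows:
  commands:
    - [0,0,0,-0.02,0,-0.01,0]
    - [0,0,0,-0.04,0,-0.02,0]
    - [0,0,0,-0.05,0,-0.03,0]
    - [0,0,0,-0.05,0,-0.03,0]
    - [0,0,0,-0.05,0,-0.03,0]
    - [0,0,0,-0.05,0,-0.03,0]
    - [0,0,0,-0.05,0,-0.03,0]
    - [0,0,0,-0.05,0,-0.03,0]

```text
time_s: 16.03
position: [0.5214, 0.1115, 0.0208]
tcp_rot: [[-0.989, -0.146, -0.011], [-0.146, 0.989, -0.001], [0.011, 0.001, -1.0]]
force: [-7.6, -3.3, 0.8]
opening: 0.004
grasp_force: 4.1
```

```bash
python3 - <<'E'
from mv import *
for _ in range(4):
    c=cap('scene');s=read_state();print(s['time_s'],s['position'],s['force'])
cv2.imwrite('pics/final.png',cv2.resize(c['image'][115:205,215:335],None,fx=6,fy=6,interpolation=cv2.INTER_CUBIC))
E
```

```text
16.0833 [0.52143766 0.11150535 0.0207909 ] [-7.84682132 -3.68286376  2.29771379]
16.1333 [0.52142721 0.11149387 0.02077539] [-7.39200447 -2.60752318  1.90483554]
16.1833 [0.5214374  0.11149242 0.02076829] [-7.93754334 -3.41165053  2.09347441]
16.2333 [0.52147074 0.11148861 0.02077253] [-7.56541487 -2.73708411  0.67075945]
```

View pics/final.png

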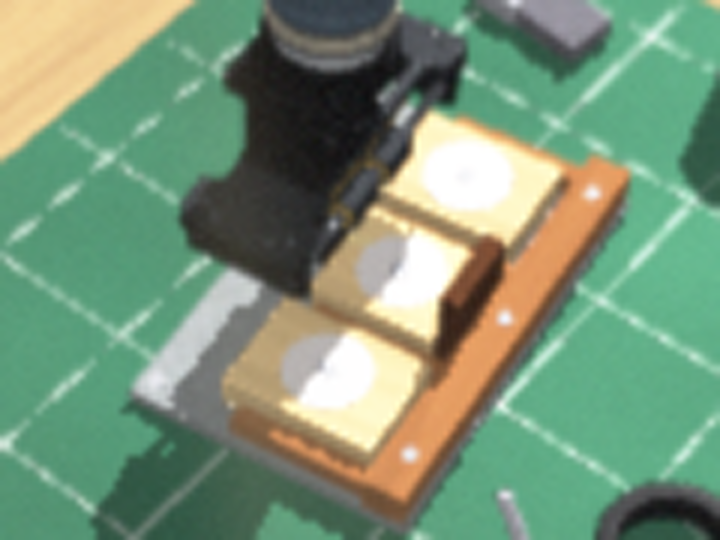

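The final picture shows the spacer upright at (470,295) between the middle tile and the fence, with the neighbouring tiles unmoved. The push is steady at about 8 N, so I'm handing in.

```bash
python3 -c "
from rig import bot
print(bot.hand_in())"
```

```text
the job is handed in; nothing more can be done
None
```

The spacer stands upright in the middle bay's gap, and tile_a is held tight against it and the fence with a steady push of about 8 N; handed in at about 16 s, with no verdict returned.

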